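Centre-punch the rounded end of a bracket blank

ROBOT

A 6-joint arm with a two-finger parallel gripper is mounted at the origin on the work surface. World frame = base frame: x ahead of the robot, y to its left, z up, the work surface at z = 0. Lengths are in m, angles in rad, forces in N, time in s.
With the tool pointing down it reaches from about 0.3 to 0.775 m from the base axis. Payload 14.6 kg.
Tool frame: the origin (TCP) lies at the very end of the fingers, on their centre line; the grasp point (between the pads) lies 19 mm behind it; z points along the fingers, y is the line along which they close (so a half turn about z gives the same grasp; the last joint's range is limited). The gripper opens to 94 mm and grips with 3 to 60 N. Pads are 16 mm wide; open, the fingers measure 119 mm over their backs; the gripper's body (75 mm by 177 mm) begins 78 mm behind the grasp point.
Start: joints at [1.279, 0.3, 1.521, -0, 1.321, -0.067], TCP at [0.123, 0.536, 0.205] pointing down, gripper open.
Joint ranges: [-3.03, 3.03], [-0.79, 2.21], [0.23, 2.52], [-1.04, 4.18], [0, 3.07], [-2.55, 2.55]. Speed limits (rad/s): [2.22, 2.22, 2.57, 3.14, 3.14, 3.14].

INTERFACE

Orientations are given as [roll, pitch, yaw] about the fixed x, y, z axes, in that order (R = Rz(yaw) Ry(pitch) Rx(roll)).
In Python, from station import manip, cams gives the robot as it stands.
- The arm moves only by the shell command python3 -m creep 'ROWS' [FORCE]. ROWS is JSON, a list of rows, each a list of 3 entries, a list of its own where there are three numbers: the shift along the tool's x, y, z in cm, then the turn about the tool's z in rad, then the finger opening in cm, from 0 to 9.4. In form: [[[tx, ty, tz], spin, fingers], ...]. A call has 1 to 10 rows; each row is the pose to reach, as a shift and turn from the pose commanded when the call began, along the tool's axes at that moment; what a row does not reach only later rows make up. A row lasts 1/12 s, in which the tool goes at most 41.7 mm and 7.16 degrees, less where a joint would pass 70% of its speed; a pose out of reach is approached as far as the arm can. A call with a gripper value outside its range is refused whole. The fingers move at their own pace and stop on an object; FORCE is the grip in N (left out, the last holds). Time passes only in rows, so rows that repeat a pose let the fingers close. It gives the time, the measured TCP pose, the force and the opening at its end, in the units of the state.
- manip.get_state(): the state, without advancing time (a new reading comes with each control period).
- cams.read_camera(name): name is "side" or "top" or "wrist"; returns the picture (480x640x3 uint8, red, green, blue); there is no depth.
- cams.calibration(name): a dict with "vfov" (degrees; the focal length in pixels is half the picture's height over the tangent of half this angle, whatever the lens; pixels are square), "cx", "cy" (the principal point, pixels), "origin" and "attitude" of the camera in the world. Camera axes: x right, y down, z forward; pixel columns grow to the right and rows downward; lengths in m; the calibration is good to about 2 mm. A picture is of the moment at which its call begins: read the wrist's pose just before it. calibration takes no time and is no camera call; for the wrist camera it gives the pose at the moment of the call.
- manip.job_done(): hands the job in, once; it reports no verdict.
Trained networks look in the newest picture that a camera, given by its name, has taken for a name from the list of things; names that differ only in an ending like _2 or _b are one class to them, and where a whole thing is asked for, a point or a joint stands for the part that bears it (a point fixed in the world has none). Each returns a list of dicts, best first, with "score" (0 to 1); they miss things now and then, are a little off and sometimes report something else, mostly with a low value. They report only what shows in the picture. A call takes as long as a camera call. They do not tell look-alikes from the thing itself.
- cams.outline_of(camera, label): "mask" (480x640 bool, what is visible of it) and "point" ([column, row] in pixels, amid what is visible of it).
- cams.mark_of(camera, label): "point" ([column, row] in pixels: a listed point, or the origin of a listed thing).
The state is a dict: "t": time; "qpos": joint angles; "qvel": joint speeds; "joint_torque": joint torques, N m; "ee_pos": TCP position; "eef_rot": TCP orientation; "ft_force": force on the tool from outside, world axes, zero at the start; "wrist_torque": the same for the moment, N m; "gripper_width": opening from 0.0 (shut) to 1.0 (fully open).
Only numpy, scipy, OpenCV 4.12 (cv2) and the standard library are available. Lean on these libraries where they do the work, as an engineer would, in place of code of your own. Each camera call takes 0.05 s, during which the arm holds its last target. There are 200 camera calls.

TASK

Pick up the spring-loaded centre punch, stand it on the drill spot at the rounded end of the bracket blank that is screwed to the small board, and press its sleeve straight down until the hidden spring snaps. Do not fire it anywhere else. Then let go and leave the punch standing upright, centred on that spot, with its sleeve sprung back up.

Things in the scene. Friction and masses are not known exactly. Their poses are not given: they have to be found in the camera images.
- punch: Steel centre punch, 330 g, 104 mm tall, standing upright, loose. Foot disc 44 mm across, 12 mm high; 16 mm stem; ribbed sleeve 26 mm across from 28 to 90 mm above the underside (grip it at about 65 mm, any direction; the foot then hangs with no play); 30 mm cap on top. Origin: centre of the foot's underside, z up its axis. The taller pepper mill (190 mm) and small salt shaker (80 mm) are unneeded.
- sleeve (a joint): How far the sleeve is pressed down towards the foot, in m: 0 fully up, 0.013 at the stop. Resistance grows from 3 N to a peak of 8 to 9 N near 6 mm, then the spring snaps and it falls to about 3 N at 12 mm. It counts as snapped beyond 9 mm; 11 to 12 mm is a sure stroke. A damper adds 1 N at 15 mm/s. Freed, the sleeve rises gently back to 0.
- blank: Fixed wooden board 200 x 100 x 18 mm, the aluminium blank 150 x 60 x 4 mm screwed flat on it (screw heads 2 mm high at mid-length). Origin: centre of the board's underside; x along the board to the blank's rounded end (30 mm radius; other end square), z up. Two scribed 16 mm rings with dots at x = +45 and -45 mm: punch only the +45 one. A smaller loose blank on the counter is not part of the job.
- drill_spot (a point): The dot in the ring at the rounded end, on the blank's top face, 22 mm above the counter; the punch's foot goes flat and centred on it. Axes as the board's.
Not all that is in view belongs to the job. What is shaped like the punch but pink or purple is not meant.

How it is judged:
By the outcome, as a careful person would: the job done as asked, in the order asked, and still so for the second after the job is handed in, with the robot touching nothing.
It also fails if it takes over 42 s, if anything falls off the work surface, if the arm or the gripper's body presses on something with over 40 N, if the wrist force passes 120 N, or if a joint passes its speed limit or range.

## Working session

There is one attempt and no reset: what is moved stays moved. The work goes in short steps, Python scripts to look and compute and a shell command to move; the robot and the scene stay as the last step left them, time stands still between calls to the robot, and variables do not carry over. Pictures are saved under pics/ and viewed, on a budget of 10 in all, crops included, one or two more only if the job needs it, and the job is handed in when it is done.

```bash
mkdir -p pics; ls
cat > h.py <<'E'
import numpy as np, cv2
from station import manip, cams
from scipy.spatial.transform import Rotation as R
def ray(cal,p):
    f=240/np.tan(np.radians(cal["vfov"])/2)
    d=np.array([(p[0]-cal["cx"])/f,(p[1]-cal["cy"])/f,1.])
    A=np.array(cal["attitude"]); A=A if A.shape==(3,3) else R.from_euler('xyz',A).as_matrix()
    return np.array(cal["origin"],float),A@d
def atz(cal,p,z):
    o,d=ray(cal,p); return o+d*(z-o[2])/d[2]
def tri(rs):
    M=0;b=0
    for o,d in rs:
        d=d/np.linalg.norm(d);P=np.eye(3)-np.outer(d,d);M=M+P;b=b+P@o
    x=np.linalg.solve(M,b)
    return x,[np.linalg.norm(np.cross(x-o,d/np.linalg.norm(d))) for o,d in rs]
E
python3 - <<'E'
from h import *
print(manip.get_state())
ims=[]
for c in ["side","top"]:
    cal=cams.calibration(c);print(c,cal)
    im=cams.read_camera(c)[:,:,::-1].copy();cv2.imwrite(f"pics/{c}0.png",im)
    for l in ["punch","blank","drill_spot"]:
        for r in cams.mark_of(c,l)[:4]: print(c,"mark",l,np.round(r["point"],1),round(r["score"],2),np.round(atz(cal,r["point"],0.022 if l=="drill_spot" else 0),4))
    for l in ["punch","blank"]:
        for r in cams.outline_of(c,l)[:4]: print(c,"outl",l,np.round(r["point"],1),round(r["score"],2),r["mask"].sum())
E
```

```text
pics
{'t': 0.0, 'qpos': array([ 1.27943477e+00,  3.00493873e-01,  1.52157525e+00,  7.28842035e-06,
        1.32067641e+00, -6.66095638e-02]), 'qvel': array([ 0.00021894, -0.00110475,  0.00091391, -0.00101296, -0.00045349,
       -0.0007534 ]), 'joint_torque': array([ 5.07059904e-04, -5.31808734e+01, -3.52734411e+01,  7.08668190e-02,
        2.44415668e-02, -1.11486959e-04]), 'ee_pos': array([0.12250835, 0.53592137, 0.2048763 ]), 'eef_rot': array([-3.14044279e+00, -8.37804382e-05,  2.91683880e+00]), 'ft_force': array([ 1.05487942, -0.26529409,  0.36611992]), 'wrist_torque': array([-0.02152907, -0.00542198,  0.04316259]), 'gripper_width': 0.9988048405713381}
side {'vfov': 52.63963414439083, 'cx': 317.73873852457785, 'cy': 243.64899012456812, 'origin': array([0.18831788, 0.58484814, 0.43473875]), 'attitude': array([-2.10016597, -0.01554967, -2.54062769])}
side mark punch [159.8 348.6] 0.79 [0.6163 0.3079 0.    ]
side mark punch [271.  323.5] 0.63 [0.5317 0.1862 0.    ]
side mark punch [219.2 362.6] 0.56 [0.5365 0.282  0.    ]
side mark punch [388.  222.1] 0.36 [ 0.5397 -0.1795  0.    ]

[... 270 characters left out ...]
22.1] 0.69 3335
side outl blank [217.7 337.9] 0.33 2164
top {'vfov': 49.91495046871183, 'cx': 318.2230560812312, 'cy': 246.3999301768226, 'origin': array([0.41633909, 0.0248367 , 1.01148845]), 'attitude': array([-3.02953418,  0.01186398, -1.59838386])}
top mark punch [181.  203.1] 0.66 [0.6255 0.3055 0.    ]
top mark punch [193.5 243.8] 0.59 [0.5428 0.2805 0.    ]
top mark punch [240.1 250. ] 0.56 [0.5278 0.1882 0.    ]
top mark blank [423.6 238.9] 0.79 [ 0.5393 -0.1745  0.    ]
top mark drill_spot [452.5 241.7] 0.94 [ 0.5296 -0.2254  0.022 ]
top outl punch [236.  247.7] 0.8 504
top outl punch [173.2 200.1] 0.66 657
top outl punch [190.3 244.1] 0.58 556
top outl blank [429.4 236.8] 0.59 5473
```

Run:
```python
import cv2,numpy as np
a=cv2.imread("pics/side0.png");b=cv2.imread("pics/top0.png")
cv2.imwrite("pics/c1.png",cv2.resize(a[180:420,80:480],(800,480),interpolation=cv2.INTER_CUBIC))
cv2.imwrite("pics/c2.png",cv2.resize(b[140:380,140:540],(800,480),interpolation=cv2.INTER_CUBIC))
```

```text
(no output)
```

View pics/c1.png

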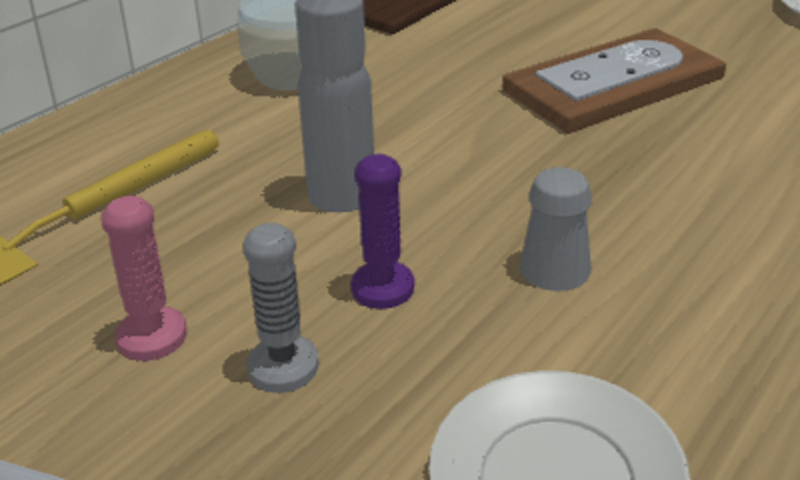

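View pics/c2.png

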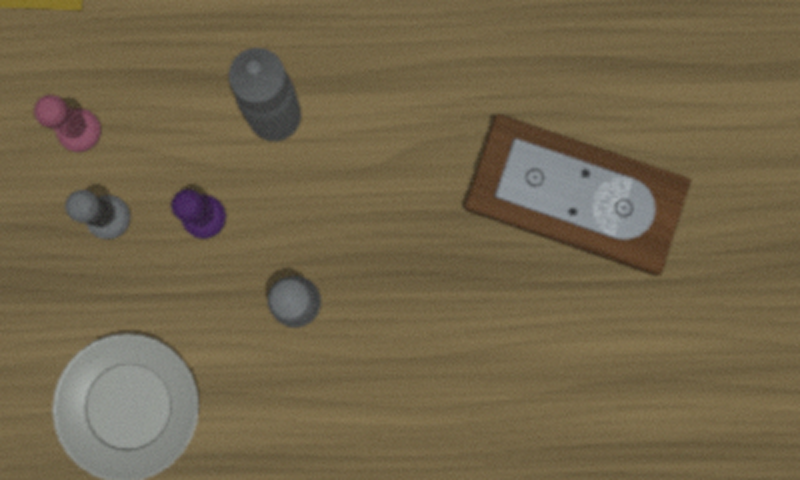

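Three punch-shaped things: pink at side (159,349), purple at side (271,323), and bare steel with dark ribs at side (219,363) / top (194,244). The steel one is meant, and the enlarged crop confirms it. The drill spot is the ring at the rounded end, top (452,242) / side (408,207). It sits in a whitish patch, which I'll check from close by.

Run:
```python
from h import *
s,t,w=[cams.calibration(c) for c in("side","top","wrist")]
print("punch",tri([ray(s,[219.2,362.6]),ray(t,[193.5,243.8])]))
print("spot",tri([ray(s,[406.5,206.5]),ray(t,[452.5,241.7])]))
print(w)
Rt=R.from_euler('xyz',manip.get_state()["eef_rot"]).as_matrix()
p=manip.get_state()["ee_pos"]; print("cam in tool",Rt.T@(w["origin"]-p), Rt.T@R.from_euler('xyz',w["attitude"]).as_matrix())
print("to punch cm",100*Rt.T@(np.array([.540,.281,.205])-p))
```

```text
punch (array([ 0.54156757,  0.28019888, -0.00382614]), [np.float64(0.002063661358729368), np.float64(0.0020636613587295067)])
spot (array([ 0.52794419, -0.22719336,  0.01831972]), [np.float64(0.002244826635531076), np.float64(0.0022448266355311777)])
{'vfov': 70.0182063494202, 'cx': 317.7306297073427, 'cy': 241.87791773017165, 'origin': array([0.05634278, 0.5509402 , 0.38501872]), 'attitude': array([ 2.90584417e+00, -1.11147962e-03,  1.34636473e+00])}
cam in tool [ 0.06785107 -0.00034707 -0.17956274] [[ 2.94415407e-04 -9.72332266e-01 -2.33601963e-01]
 [ 9.99999325e-01  2.36058518e-05  1.16207276e-03]
 [-1.12440646e-03 -2.33602147e-01  9.72331617e-01]]
to punch cm [-4.63803783e+01 -1.55719542e+01  4.40785740e-02]
```

```bash
python3 -m creep '[[[-2,-0.7,0],0,7],[[-5,-1.7,0],0,6],[[-9,-3,0],0,6],[[-13,-4.4,0],0,6],[[-17,-5.7,0],0,6],[[-21,-7,0],0,6],[[-25,-8.4,0],0,6],[[-29,-9.8,0],0,6],[[-33,-11.1,0],0,6],[[-36,-12.2,0],0,6]]' 20
python3 -m creep '[[[-3,-1,0],0,6],[[-5,-2.4,0],0,6],[[-6,-3.2,0],0,6],[[-6.4,-3.4,0],0,6],[[-6.4,-3.4,0],0,6],[[-6.4,-3.4,0],0,6]]'
cat > look.py <<'E'
from h import *
import sys
def look(labels,name):
    st=manip.get_state();w=cams.calibration("wrist")
    im=cams.read_camera("wrist")[:,:,::-1].copy();cv2.imwrite(f"pics/{name}.png",im)
    print("t",st["t"],"tcp",np.round(st["ee_pos"],4),np.round(st["eef_rot"],4),"F",np.round(st["ft_force"],2),"grip",st["gripper_width"])
    for l,z in labels:
        for r in cams.mark_of("wrist",l)[:3]: print(l,np.round(r["point"],1),round(r["score"],2),np.round(atz(w,r["point"],z),4))
    return st,w,im
if __name__=="__main__": look([("punch",0)] if sys.argv[2]=="p" else [("drill_spot",.022)],sys.argv[1])
E
python3 look.py w1 p
```

```text
t: 1.43
ee_pos: [0.4484, 0.3352, 0.2056]
eef_rot: [3.141, 0.0, 2.916]
ft_force: [0.3, 0.4, -0.2]
gripper_width: 0.644
t: 1.93
ee_pos: [0.5005, 0.2904, 0.2055]
eef_rot: [3.141, -0.0, 2.917]
ft_force: [-0.2, -0.1, -0.3]
gripper_width: 0.638
t 1.9333 tcp [0.5005 0.2904 0.2055] [ 3.1414e+00 -1.0000e-04  2.9174e+00] F [-0.2  -0.09 -0.3 ] grip 0.6379143623676289
punch [234.4 265.4] 0.81 [0.5304 0.1833 0.    ]
punch [355.9 316. ] 0.78 [0.6254 0.3098 0.    ]
punch [319.1 251.4] 0.65 [0.5359 0.2841 0.    ]
```

View pics/w1.png

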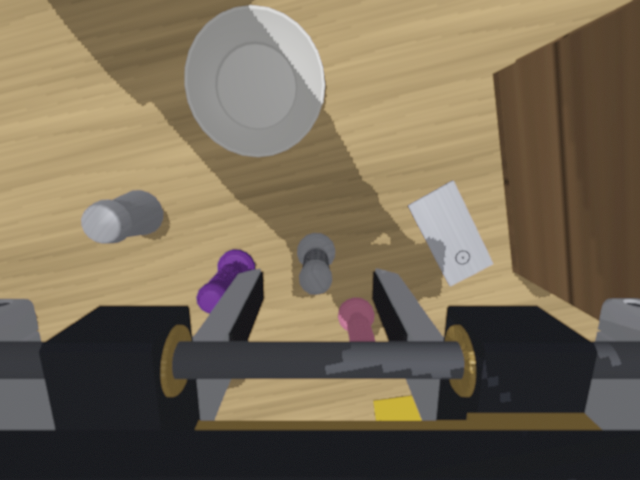

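The steel punch's foot is at (317,248) and its cap at (316,280), between the fingertips at (255,275) and (385,275). Purple is to the left at (235,265) and pink below at (357,318).

Run:
```python
from h import *
w=cams.calibration("wrist");t=cams.calibration("top");s=cams.calibration("side")
im=cv2.imread("pics/w1.png")
print("foot",atz(w,[317,250],.006),"cap",atz(w,[316,280],.10))
print("top cap",atz(t,[140+84/2,140+206/2],.095),"side cap",atz(s,[80+270/2,180+245/2],.092), "foot top", atz(t,[140+107/2,140+217/2],.006))
cams.read_camera("wrist")
for r in cams.outline_of("wrist","punch"):
    print(r["point"],r["score"]); m=r["mask"]
    if abs(r["point"][0]-317)<20:
        ys,xs=np.nonzero(m);print(xs.min(),xs.max(),ys.min(),ys.max())
        for y in range(ys.min(),ys.max()+1,3): q=xs[ys==y]; print(y,q.min(),q.max(),end="; ")
print("tri foot",tri([ray(w,[318,251]),ray(s,[219.2,362.6]),ray(t,[193.5,243.8])]))
```

```text
foot [0.53212531 0.28268855 0.006     ] cap [0.53422442 0.28137873 0.1       ]
top cap [0.53295438 0.27720619 0.095     ] side cap [0.53514925 0.27895298 0.092     ] foot top [0.53272041 0.27900674 0.006     ]
[357.5, 318.4] 0.96
[220.3, 275.3] 0.85
[318.0, 260.2] 0.59
297 333 233 294
233 313 319; 236 305 326; 239 302 329; 242 300 331; 245 299 332; 248 298 333; 251 298 333; 254 297 333; 257 298 333; 260 299 331; 263 301 329; 266 302 328; 269 301 328; 272 300 329; 275 299 330; 278 299 331; 281 299 331; 284 300 330; 287 302 328; 290 304 325; 293 309 320; [314.5, 271.7] 0.44
299 331 246 293
246 311 319; 249 307 323; 252 305 325; 255 303 326; 258 303 327; 261 302 327; 264 302 328; 267 301 328; 270 300 329; 273 299 330; 276 299 330; 279 299 331; 282 299 330; 285 300 329; 288 302 327; 291 305 324; tri foot (array([ 0.53939494,  0.28141602, -0.0033839 ]), [np.float64(0.0036290543244534364), np.float64(0.0015865034103885445), np.float64(0.0037848450323393077)])
```

```bash
python3 -m creep '[[[-1.5,0,0],0,6],[[-3,-0.2,2],0,6],[[-3.5,-0.2,4],0,6],[[-3.5,-0.2,6],0,6],[[-3.5,-0.2,6],0,6],[[-3.5,-0.2,6],0,6]]'
python3 look.py w2 p
python3 - <<'E'
from h import *
w=cams.calibration("wrist")
for r in cams.outline_of("wrist","punch"):
    m=r["mask"];ys,xs=np.nonzero(m);print(np.round(r["point"]),r["score"],xs.min(),xs.max(),ys.min(),ys.max())
im=cv2.imread("pics/w2.png");cv2.imwrite("pics/w2c.png",cv2.resize(im[180:380,200:440],(720,600)))
st=manip.get_state();Rt=R.from_euler('xyz',st["eef_rot"]).as_matrix()
f=240/np.tan(np.radians(w["vfov"])/2)
A=R.from_euler('xyz',w["attitude"]).as_matrix()
for z in (.104,.09,.0): 
    c=A.T@(np.array([*st["ee_pos"][:2],z])-w["origin"]); print(z,"tool axis at px",f*c[0]/c[2]+w["cx"],f*c[1]/c[2]+w["cy"],"px/mm",f/c[2]/1000)
E
```

```text
t: 2.63
ee_pos: [0.5343, 0.2801, 0.1453]
eef_rot: [-3.141, -0.001, 2.917]
ft_force: [-0.6, 0.1, 0.4]
gripper_width: 0.638
t 2.6333 tcp [0.5343 0.2801 0.1453] [-3.1407e+00 -1.2000e-03  2.9174e+00] F [-0.61  0.1   0.39] grip 0.6375798386387261
punch [364.3 311.6] 0.9 [ 0.6262  0.3081 -0.    ]
punch [221.5 251.2] 0.78 [0.5322 0.1837 0.    ]
punch [320.1 234. ] 0.69 [0.5368 0.2818 0.    ]
[365. 316.] 0.79 344 386 288 340
[205. 268.] 0.62 165 245 229 304
[321. 242.] 0.58 296 341 210 280
0.104 tool axis at px 317.7707311829521 262.59020919279044 px/mm 1.4748409880918325
0.09 tool axis at px 317.72404110819355 256.85995885519105 px/mm 1.393235275731481
0.0 tool axis at px 317.5148933837358 231.19135958907265 px/mm 1.027683300687833
```

View pics/w2c.png

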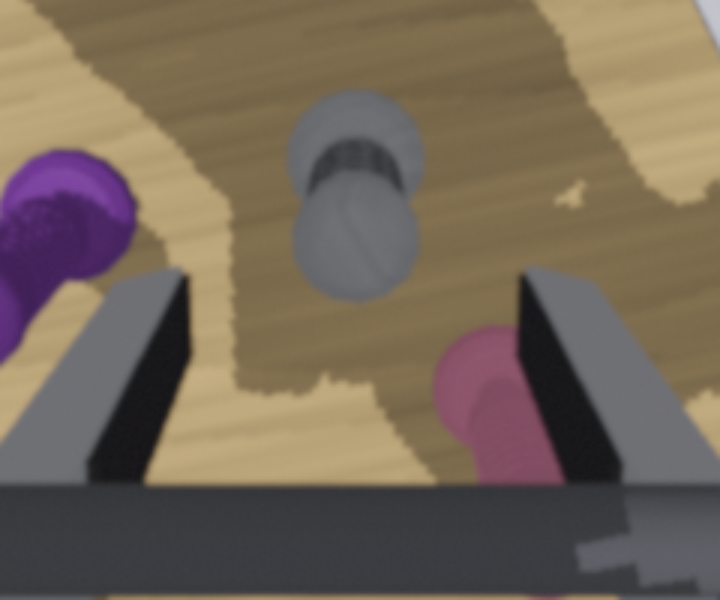

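The steel cap is at crop (357,235), nearly centred between the open fingers, and nothing stands in the fingers' way down. I'm descending with a 1.5 mm / 1 mm trim.

```bash
python3 -m creep '[[[0.15,0.1,1],0,6],[[0.15,0.1,3.5],0,6],[[0.15,0.1,6],0,6],[[0.15,0.1,8.5],0,6],[[0.15,0.1,9.7],0,6],[[0.15,0.1,9.9],0,6],[[0.15,0.1,9.9],0,6]]' 35
python3 -m creep '[[[0,0,0],0,4],[[0,0,0],0,3],[[0,0,0],0,2.2],[[0,0,0],0,2.2],[[0,0,0],0,2.2],[[0,0,0],0,2.2],[[0,0,0],0,2.2]]' 35
python3 -m creep '[[[0,0,-0.4],0,2.2],[[0,0,-1.5],0,2.2],[[0,0,-3],0,2.2],[[0,0,-5],0,2.2],[[0,0,-7.5],0,2.2],[[0,0,-10],0,2.2],[[0,0,-12],0,2.2],[[0,0,-13],0,2.2],[[0,0,-13],0,2.2],[[0,0,-13],0,2.2]]'
```

```text
t: 3.37
ee_pos: [0.5336, 0.2813, 0.0466]
eef_rot: [-3.141, -0.0, 2.917]
ft_force: [0.4, -0.3, 1.2]
gripper_width: 0.639
t: 3.95
ee_pos: [0.5338, 0.2811, 0.0468]
eef_rot: [3.141, 0.0, 2.917]
ft_force: [-0.0, -1.6, 2.6]
gripper_width: 0.304
t: 4.78
ee_pos: [0.5333, 0.281, 0.1759]
eef_rot: [-3.141, -0.0, 2.917]
ft_force: [0.1, 0.0, -3.7]
gripper_width: 0.302
```

Grasped (opening 28.5 mm, −3.7 N, about 330 g). Carrying it over, and stopping short so the wrist camera can see the spot.

```bash
python3 -m creep '[[[-0.2,-1,0],0,2.2],[[-0.7,-3.5,0],0,2.2],[[-1.6,-7.5,0],0,2.2],[[-2.5,-11.5,0],0,2.2],[[-3.4,-15.5,0],0,2.2],[[-4.2,-19.5,0],0,2.2],[[-5.1,-23.5,0],0,2.2],[[-6,-27.5,0],0,2.2],[[-6.9,-31.5,0],0,2.2],[[-7.8,-35.5,0],0,2.2]]'
python3 -m creep '[[[-1.5,-3.5,0],0,2.2],[[-3.5,-7,0],0,2.2],[[-6,-10.5,0],0,2.2],[[-8,-13,0],0,2.2],[[-9,-14,0],0,2.2],[[-9.1,-14.1,0],0,2.2],[[-9.1,-14.1,0],0,2.2],[[-9.1,-14.1,0],0,2.2]]'
python3 look.py w3 d
```

```text
t: 5.62
ee_pos: [0.5291, -0.0847, 0.1751]
eef_rot: [-3.141, -0.002, 2.917]
ft_force: [0.3, -0.1, -2.8]
gripper_width: 0.302
t: 6.28
ee_pos: [0.587, -0.2396, 0.1754]
eef_rot: [3.141, -0.002, 2.917]
ft_force: [-0.1, 0.5, -3.0]
gripper_width: 0.301
t 6.2833 tcp [ 0.587  -0.2396  0.1754] [ 3.141e+00 -1.900e-03  2.917e+00] F [-0.13  0.49 -2.95] grip 0.3009374896755611
drill_spot [326.2 165.6] 0.93 [ 0.5278 -0.2177  0.022 ]
```

View pics/w3.png

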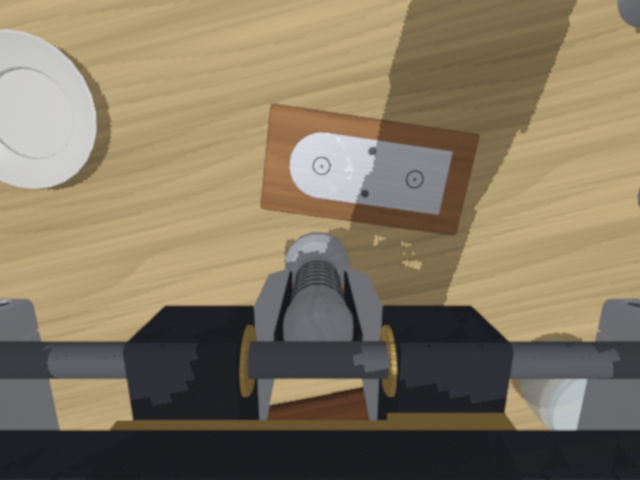

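The spot's ring is at (321,166) at the rounded end, and the other ring is at (415,179). The network's mark at (326,166) is about 5 px to the right. The white speckle is only light. The foot hangs upright with its front rim at (316,233). Refining now.

```bash
cat > ring.py <<'E'
from h import *
def ring(im,c,r=14,k=8):
    x0,y0=int(c[0])-r,int(c[1])-r
    g=cv2.cvtColor(im,cv2.COLOR_BGR2GRAY)[y0:y0+2*r+1,x0:x0+2*r+1]
    g=cv2.resize(g,None,fx=k,fy=k,interpolation=cv2.INTER_CUBIC)
    d=cv2.morphologyEx(g,cv2.MORPH_BLACKHAT,np.ones((4*k+1,)*2,np.uint8))
    _,b=cv2.threshold(d,0,255,cv2.THRESH_OTSU)
    out=[]
    for q in cv2.findContours(b,cv2.RETR_EXTERNAL,cv2.CHAIN_APPROX_NONE)[0]:
        if len(q)>40:
            (u,v),ax,_=cv2.fitEllipse(q); out.append((round((u+.5)/k-.5+x0,2),round((v+.5)/k-.5+y0,2),np.round(np.array(ax)/k,1)))
    return out
E
python3 - <<'E'
from ring import *
im=cv2.imread("pics/w3.png")
for c in((321,166),(415,179)):print(ring(im,c))
st=manip.get_state();w=cams.calibration("wrist")
A=R.from_euler('xyz',w["attitude"]).as_matrix();f=240/np.tan(np.radians(w["vfov"])/2)
for c in((321.3,166),(415,179)):print(atz(w,c,.022))
Rt=R.from_euler('xyz',st["eef_rot"]).as_matrix()
def px(p):
    c=A.T@(p-w["origin"]);return f*c[:2]/c[2]+[w["cx"],w["cy"]]
ft=np.array([*st["ee_pos"][:2],.129+.012]);print("foot top disc expected",px(ft),px(ft+Rt@[.022,0,0]),px(ft+Rt@[0,.022,0]), "bottom front", px(ft+Rt@[.022,0,.012]))
s=cams.calibration("side");t=cams.calibration("top");
a=cv2.imread("pics/top0.png");b=cv2.imread("pics/side0.png")
print(ring(a,(452,244),10),ring(b,(406,206),9))
cams.read_camera("wrist")
for r in cams.outline_of("wrist","punch")[:3]:
    ys,xs=np.nonzero(r["mask"]);print(r["point"],r["score"])
    for y in range(ys.min(),ys.max(),3): q=xs[ys==y]; print(y,q.min(),q.max(),end="; ")
E
```

```text
[(321.12, 165.38, array([19.1, 19.4]))]
[(414.29, 178.82, array([18.5, 19.7]))]
[ 0.52765078 -0.22205597  0.022     ]
[ 0.55948682 -0.13700591  0.022     ]
foot top disc expected [317.81107512 266.05261148] [317.82792067 233.24047106] [351.34983477 266.05533341] bottom front [317.80327478 229.52292613]
[(442.38, 240.17, array([1.3, 2.1])), (451.57, 243.6, array([ 9.9, 10. ]))] [(410.14, 214.77, array([1.6, 8.1])), (397.39, 208.35, array([1.2, 2.5])), (404.89, 206.2, array([5.7, 9.4])), (414.56, 199.62, array([2.4, 3.5]))]
[318.3, 292.2] 0.87
231 312 320; 234 303 329; 237 298 335; 240 295 338; 243 292 340; 246 290 342; 249 289 344; 252 287 345; 255 285 347; 258 285 348; 261 285 349; 264 285 348; 267 287 347; 270 291 344; 273 292 343; 276 292 343; 279 292 343; 282 293 342; 285 293 341; 288 293 341; 291 292 341; 294 292 342; 297 291 342; 300 291 344; 303 290 344; 306 289 346; 309 287 348; 312 286 350; 315 285 351; 318 285 351; 321 284 352; 324 283 352; 327 283 352; 330 283 351; 333 283 351; 336 284 351; 339 285 349;
```

```bash
python3 -m creep '[[[0.6,0.1,1],0,2.2],[[1.2,0.2,3],0,2.2],[[1.8,0.3,5],0,2.2],[[2.2,0.4,7],0,2.2],[[2.2,0.4,8.2],0,2.2],[[2.2,0.4,8.7],0,2.2],[[2.2,0.4,8.7],0,2.2],[[2.2,0.4,8.7],0,2.2]]'
python3 look.py w4 d
python3 - <<'E'
from ring import *
im=cv2.imread("pics/w4.png");cv2.imwrite("pics/w4c.png",cv2.resize(im[120:320,200:440],(720,600)))
E
```

```text
t: 7.15
ee_pos: [0.5678, -0.2314, 0.0904]
eef_rot: [-3.141, 0.001, 2.917]
ft_force: [0.2, 0.1, -2.8]
gripper_width: 0.305
t 7.15 tcp [ 0.5678 -0.2314  0.0904] [-3.1413e+00  1.2000e-03  2.9170e+00] F [ 0.19  0.1  -2.78] grip 0.3051307021466516
drill_spot [320.3 194.4] 0.55 [ 0.5259 -0.22    0.022 ]
```

View pics/w4c.png

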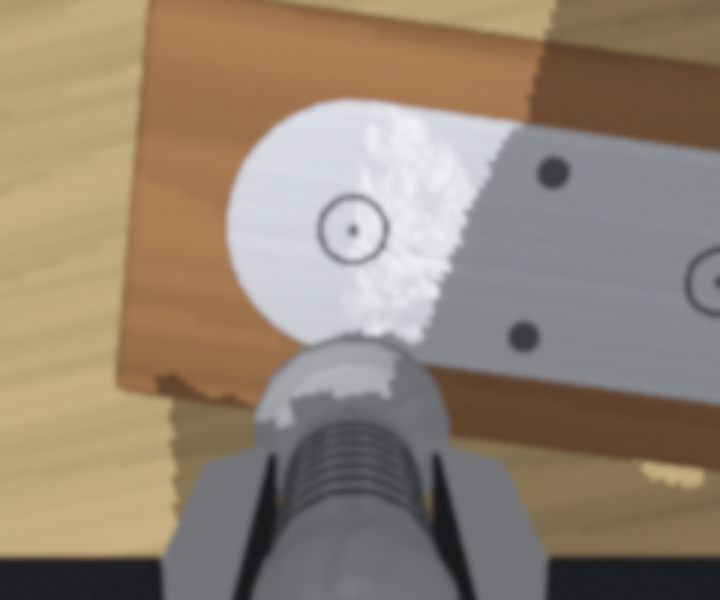

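The ring is clear at crop (353,230), i.e. pixel (317.7,196.7). The foot's front rim is at crop (352,336), with left and right edges at 254 and 450. The speckle follows the light, so it is only sheen.

Run:
```python
from ring import *
im=cv2.imread("pics/w4.png");r=ring(im,(317.7,196.5),15);print(r)
st=manip.get_state();w=cams.calibration("wrist")
A=R.from_euler('xyz',w["attitude"]).as_matrix();f=240/np.tan(np.radians(w["vfov"])/2)
Rt=R.from_euler('xyz',st["eef_rot"]).as_matrix();p=st["ee_pos"]
c=max(r,key=lambda q:q[2].sum())[:2]
ray4=ray(w,c);S=atz(w,c,.022);print("spot",S,"tool mm",1000*Rt.T@(S-p))
t=cams.calibration("top");print("top",atz(t,(451.57,243.6),.022))
# w3 camera: same offset in tool
off=Rt.T@(w["origin"]-p);T=Rt.T@A
R3=R.from_euler('xyz',[3.141,-.0019,2.917]).as_matrix();p3=np.array([.587,-.2396,.1754])
d3=R3@T@np.array([(321.12-w["cx"])/f,(165.38-w["cy"])/f,1])
print("tri wrist",tri([ray4,(p3+R3@off,d3)]),"tri+top",tri([ray4,(p3+R3@off,d3),ray(t,(451.57,243.6))]))
# foot outline projection vs observed edges
def px(q):
    v=A.T@(q-w["origin"]);return f*v[:2]/v[2]+[w["cx"],w["cy"]]
for zf in(.042,.045):
  pts=np.array([px(np.array([p[0],p[1],zf+h])+Rt@[.022*np.cos(a),.022*np.sin(a),0]) for h in(0,.012) for a in np.linspace(0,6.28,73)])
  print(zf,"expected foot: left,right,top",pts[:,0].min(),pts[:,0].max(),pts[:,1].min(),"obs",200+254/3,200+450/3,120+336/3,"px/mm",f/(w["origin"][2]-zf)/1000)
```

```text
[(317.23, 196.11, array([24.3, 24.4]))]
spot [ 0.52676411 -0.22259811  0.022     ] tool mm [42.24723189 -0.42358713 68.6322523 ]
top [ 0.5259722  -0.22342336  0.022     ]
tri wrist (array([ 0.52641017, -0.22244817,  0.02567813]), [np.float64(6.519540208542176e-05), np.float64(6.519540208550827e-05)]) tri+top (array([ 0.52616077, -0.22250565,  0.02525729]), [np.float64(0.0002685628995547916), np.float64(0.0003044876007761597), np.float64(0.0005575204125203266)])
0.042 expected foot: left,right,top 284.54521288563916 351.21194820473 228.9356903717712 obs 284.6666666666667 350.0 232.0 px/mm 1.5018251700314587
0.045 expected foot: left,right,top 284.1148957233787 351.6524017145973 229.82476896412936 obs 284.6666666666667 350.0 232.0 px/mm 1.5218362696446393
```

```bash
python3 -m creep '[[[1,0,0],0,2.2],[[2.2,0,0],0,2.2],[[3.4,0,0.3],0,2.2],[[4.1,0,0.8],0,2.2],[[4.35,0,1.3],0,2.2],[[4.35,0,1.6],0,2.2],[[4.35,0,1.6],0,2.2],[[4.35,0,1.6],0,2.2]]'
python3 look.py w5 d
python3 - <<'E'
from ring import *
im=cv2.imread("pics/w5.png");cv2.imwrite("pics/w5c.png",cv2.resize(im[150:300,220:420],(800,600),interpolation=cv2.INTER_CUBIC))
w=cams.calibration("wrist");st=manip.get_state();p=st["ee_pos"]
A=R.from_euler('xyz',w["attitude"]).as_matrix();f=240/np.tan(np.radians(w["vfov"])/2)
Rt=R.from_euler('xyz',st["eef_rot"]).as_matrix()
def px(q):
    v=A.T@(q-w["origin"]);v=f*v[:2]/v[2]+[w["cx"],w["cy"]];return (v-[220,150])*4
S=np.array([.52676,-.2226,.022])
for n,c,z,r in(("blank",S,.022,.03),("footbottom",p,.0275,.022),("foottop",p,.0395,.022)):
    c=np.array([c[0],c[1],z]);print(n,"front,left,right in crop",*[np.round(px(c+Rt@np.array(v))) for v in([r,0,0],[0,-r,0],[0,r,0])])
E
```

```text
t: 7.92
ee_pos: [0.5252, -0.2217, 0.0733]
eef_rot: [3.142, -0.0, 2.917]
ft_force: [0.7, 0.5, -3.3]
gripper_width: 0.3
t 7.9167 tcp [ 0.5252 -0.2217  0.0733] [ 3.1416 -0.      2.9169] F [ 0.68  0.48 -3.26] grip 0.30039595853746476
blank front,left,right in crop [388. 276.] [218. 445.] [559. 445.]
footbottom front,left,right in crop [392. 319.] [263. 445.] [520. 445.]
foottop front,left,right in crop [392. 334.] [257. 466.] [526. 466.]
```

View pics/w5c.png

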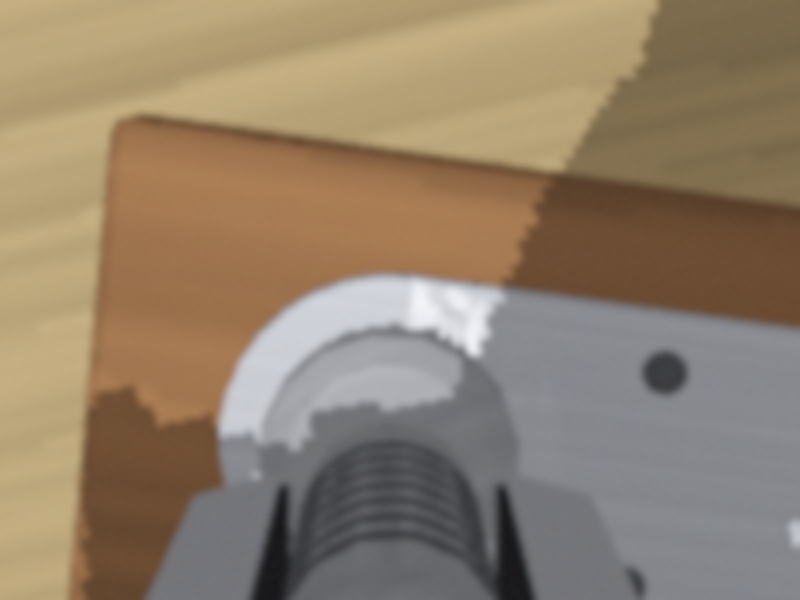

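The foot is concentric with the rounded end to about 0.3 mm: arc front at crop row 274 and left at 218, foot edges at 262 and 518, front at 326, which becomes about 319 once lowered. Lowering to contact.

```bash
python3 -m creep '[[[0,-0.03,0.1],0,2.2],[[0,-0.03,0.2],0,2.2],[[0,-0.03,0.3],0,2.2],[[0,-0.03,0.35],0,2.2],[[0,-0.03,0.35],0,2.2]]'
python3 -m creep '[[[0,0,0.05],0,2.2],[[0,0,0.05],0,2.2],[[0,0,0.05],0,2.2]]'
python3 -m creep '[[[0,0,0.05],0,2.2],[[0,0,0.05],0,2.2],[[0,0,0.05],0,2.2]]'
python3 -m creep '[[[0,0,0.05],0,2.2],[[0,0,0.05],0,2.2],[[0,0,0.05],0,2.2]]'
```

```text
t: 8.43
ee_pos: [0.5247, -0.2218, 0.0698]
eef_rot: [3.142, -0.0, 2.917]
ft_force: [-0.8, -0.3, -3.0]
gripper_width: 0.303
t: 8.68
ee_pos: [0.5248, -0.2219, 0.0695]
eef_rot: [-3.142, 0.0, 2.917]
ft_force: [0.5, 0.2, -3.9]
gripper_width: 0.302
t: 8.93
ee_pos: [0.5248, -0.2219, 0.069]
eef_rot: [-3.142, 0.0, 2.917]
ft_force: [-0.2, -0.3, -2.4]
gripper_width: 0.307
t: 9.18
ee_pos: [0.525, -0.2221, 0.0689]
eef_rot: [-3.141, 0.001, 2.917]
ft_force: [-1.6, -0.3, 2.2]
gripper_width: 0.305
```

Contact at TCP z ≈ 0.0688, which matches 22 mm + 46.8 mm. Pressing straight down.

```bash
python3 -m creep '[[[0,0,0.1],0,2.2],[[0,0,0.2],0,2.2],[[0,0,0.3],0,2.2],[[0,0,0.4],0,2.2],[[0,0,0.5],0,2.2],[[0,0,0.55],0,2.2],[[0,0,0.55],0,2.2]]' 40
python3 -m creep '[[[0,0,0.1],0,2.2],[[0,0,0.2],0,2.2],[[0,0,0.3],0,2.2],[[0,0,0.4],0,2.2],[[0,0,0.5],0,2.2],[[0,0,0.52],0,2.2],[[0,0,0.52],0,2.2],[[0,0,0.52],0,2.2]]'
```

```text
t: 9.77
ee_pos: [0.5251, -0.2221, 0.0635]
eef_rot: [-3.141, 0.001, 2.917]
ft_force: [-0.9, -1.2, 7.8]
gripper_width: 0.301
t: 10.43
ee_pos: [0.5249, -0.222, 0.0579]
eef_rot: [-3.141, 0.0, 2.917]
ft_force: [0.6, -0.8, 4.1]
gripper_width: 0.297
```

Force rose to about 8 N, then fell to 4 N at 10.9 mm: the spring has snapped. Adding 0.5 mm to be sure, riding most of the way up, then releasing.

```bash
python3 -m creep '[[[0,0,0.05],0,2.2],[[0,0,0.05],0,2.2],[[0,0,0.05],0,2.2]]'
python3 -m creep '[[[0,0,-0.1],0,2.2],[[0,0,-0.2],0,2.2],[[0,0,-0.3],0,2.2],[[0,0,-0.4],0,2.2],[[0,0,-0.5],0,2.2],[[0,0,-0.6],0,2.2],[[0,0,-0.7],0,2.2],[[0,0,-0.8],0,2.2],[[0,0,-0.8],0,2.2],[[0,0,-0.8],0,2.2]]'
python3 -m creep '[[[0,0,0],0,3],[[0,0,0],0,3.3],[[0,0,0],0,3.6],[[0,0,0],0,4],[[0,0,0],0,5],[[0,0,0],0,6],[[0,0,0],0,6],[[0,0,0],0,6],[[0,0,0],0,6]]'
```

```text
t: 10.68
ee_pos: [0.5247, -0.2219, 0.0571]
eef_rot: [-3.142, -0.0, 2.917]
ft_force: [1.1, -0.9, 3.2]
gripper_width: 0.303
t: 11.52
ee_pos: [0.5249, -0.222, 0.0657]
eef_rot: [-3.141, 0.001, 2.917]
ft_force: [0.0, -1.5, 5.8]
gripper_width: 0.303
t: 12.27
ee_pos: [0.5247, -0.2218, 0.0652]
eef_rot: [3.142, -0.0, 2.917]
ft_force: [-0.0, 0.4, -0.6]
gripper_width: 0.638
```

```bash
python3 look.py w6 p
python3 - <<'E'
import cv2
im=cv2.imread("pics/w6.png");cv2.imwrite("pics/w6c.png",cv2.resize(im[150:300,220:420],(800,600),interpolation=cv2.INTER_CUBIC))
E
```

```text
t 12.2667 tcp [ 0.5247 -0.2218  0.0652] [ 3.1415e+00 -1.0000e-04  2.9168e+00] F [-0.03  0.36 -0.59] grip 0.6378742786387365
```

View pics/w6c.png

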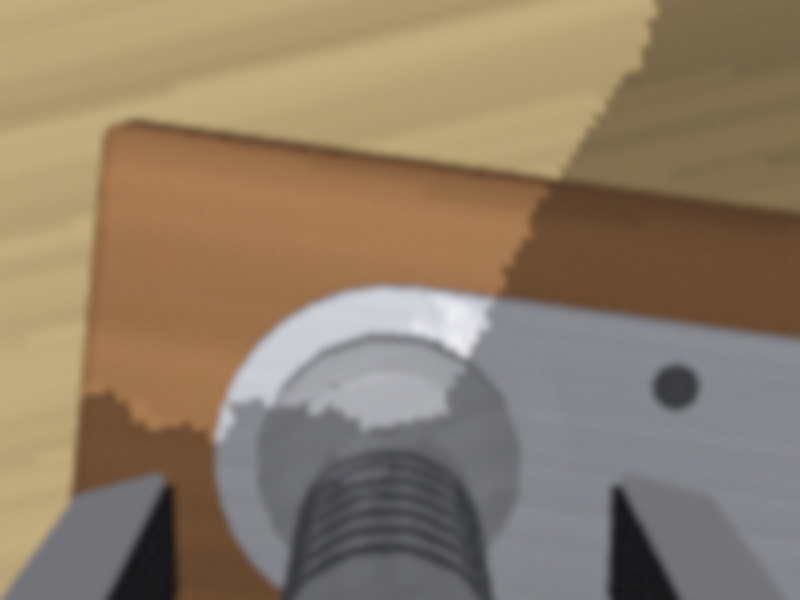

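Released and standing. The front margin is 47 px (8.0 mm, where concentric is 8) and the left margin 43 px, so it is centred. Retreating straight up, then a last check from the fixed cameras.

```bash
python3 -m creep '[[[0,0,-1],0,6],[[0,0,-3],0,6],[[0,0,-5.5],0,6],[[0,0,-8.5],0,6],[[0,0,-12],0,6],[[0,0,-15],0,6],[[0,0,-17],0,6],[[3,0,-18],0,6],[[6,0,-18],0,6],[[9,0,-18],0,6]]'
python3 -m creep '[[[2,0,0],0,6],[[4,0,0],0,6],[[4,0,0],0,6],[[4,0,0],0,6]]'
python3 - <<'E'
from h import *
ims=[]
for c in("side","top"):
    im=cams.read_camera(c)[:,:,::-1].copy();cv2.imwrite(f"pics/{c}9.png",im);ims.append(im)
    cal=cams.calibration(c)
    for r in cams.mark_of(c,"punch")[:4]:print(c,np.round(r["point"],1),round(r["score"],2),np.round(atz(cal,r["point"],.022),4))
    f=240/np.tan(np.radians(cal["vfov"])/2);A=R.from_euler('xyz',cal["attitude"]).as_matrix()
    for z in(.022,.126):
        v=A.T@(np.array([.5262,-.2225,z])-cal["origin"]);print(c,"expect z",z,np.round(f*v[:2]/v[2]+[cal["cx"],cal["cy"]],1))
a=ims[0][130:260,340:470];b=ims[1][180:310,400:530]
cv2.imwrite("pics/f.png",np.hstack([cv2.resize(a,(400,400),interpolation=2),cv2.resize(b,(400,400),interpolation=2)]))
E
```

```text
t: 13.2
ee_pos: [0.4359, -0.2015, 0.2463]
eef_rot: [-3.141, 0.001, 2.917]
ft_force: [-0.4, 0.1, 1.1]
gripper_width: 0.639
t: 13.53
ee_pos: [0.3979, -0.1929, 0.2464]
eef_rot: [-3.141, 0.002, 2.916]
ft_force: [-0.5, 0.1, 0.6]
gripper_width: 0.645
side [158.8 347.1] 0.96 [0.5978 0.3208 0.022 ]
side [270.3 325.9] 0.78 [0.512  0.2107 0.022 ]
side [402.3 204.7] 0.62 [ 0.5331 -0.2233  0.022 ]
side expect z 0.022 [405.3 205.8]
side expect z 0.126 [411.3 155. ]
top [178.7 204.9] 0.98 [0.6175 0.3039 0.022 ]
top [237.2 249. ] 0.79 [0.5274 0.1903 0.022 ]
top [454.3 243.7] 0.6 [ 0.5256 -0.2287  0.022 ]
top expect z 0.022 [451.1 243.5]
top expect z 0.126 [465.8 236.4]
```

View pics/f.png

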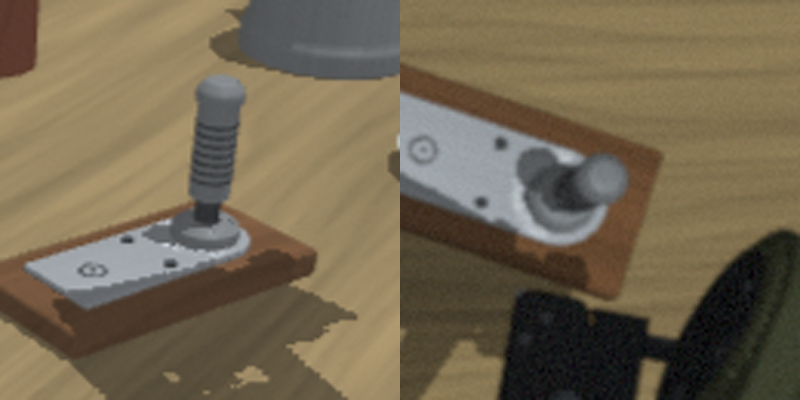

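The punch stands upright in both views. The side cap top is at (411.5,154.4), where (411.3,155.0) is expected for a full-height punch on the spot. The stem shows, so the sleeve is up.

```bash
python3 -c "
from station import manip
print(manip.job_done(), manip.get_state()['t'])"
```

```text
the job is handed in; nothing more can be done
the job is handed in; nothing more can be done
```

The steel punch was fired once, on the drill spot at the rounded end, and left standing there with its sleeve back up. I handed the job in at about 14 s of the 42 s allowed.

- **Firing:** I pressed the sleeve 11 to 12 mm. The wrist force rose to about 8 N, then fell to 3–4 N as the spring snapped. I rode most of the way up with the sleeve, then released it and moved the arm clear.
- **Centring:** in the close wrist picture after release, the foot was concentric with the rounded end to under about 0.5 mm (8.0 mm margin at the front).
- **Upright, sleeve up:** in the side view the cap top was within 1 px of where a full-height punch on the spot should show. In the top view it was about 3 px off in row, read by eye.
- **Disagreements:** the network's marks for the punch on the spot were 3 px off in both fixed views (4–7 mm), so I relied on my own ring fit and edge measurements. Two-view triangulation put the spot at 25–26 mm high, against the stated 22 mm; the contact height agreed with 22 mm.

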